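# Slide a serving slate to overhang the pastry board

## Robot

A 7-joint arm with a two-finger parallel gripper is mounted at the origin on a cart in front of the work surface, level with it; the furniture and walls round the work are solid. World frame = base frame: x ahead of the robot, y to its left, z up, the work surface at z = 0. Lengths are in m, angles in rad, forces in N, time in s.
With the tool pointing down it reaches from about 0.425 to 0.875 m from the base axis. Payload 8.4 kg.
Tool frame: the origin (TCP) lies between the finger pads; the fingertips stand 17 mm ahead of it and the grasp point (between the pads) lies 2 mm behind it; z points along the fingers, y is the line along which they close (so a half turn about z gives the same grasp; the last joint's range is limited). The gripper opens to 85 mm and grips with 20 to 120 N. Pads are 22 mm wide; open, the fingers measure 114 mm over their backs; the gripper's body (76 mm by 85 mm) begins 54 mm behind the grasp point. The pads swing forward as they close: fully open they stand 13 mm farther back than shut.
Start: joints at [-1.41, 0.333, 0.04, 1.465, -0.013, 1.343, -0.059], TCP at [0.167, 0.628, 0.21] pointing down, gripper open.
Joint ranges: [-2.58, 2.58], [-0.38, 2.09], [-1.3, 1.39], [0.25, 2.4], [-1.5, 4.64], [0.08, 2.09], [-2.65, 2.65]. Speed limits (rad/s): [2.22, 2.22, 2.79, 2.79, 3.14, 3.14, 3.14].

## Interface

Orientations are given as [roll, pitch, yaw] about the fixed x, y, z axes, in that order (R = Rz(yaw) Ry(pitch) Rx(roll)).
In Python, from rig import telemetry, cams, job gives the robot as it stands. The module is installed in compiled form; this text tells all that it offers.
- The arm moves only by the tool apply_moves, never from a script. Its argument "series" is a list of rows, each an object with "travel": the shift along the tool's x, y, z in m, a list of three; "turn": the turn, a rotation vector about the tool's x, y, z in degrees, a list of three; "gripper": the opening in per cent of the stroke, from 0 (shut) to 100 (fully open). In form: [{"travel": [x, y, z], "turn": [wx, wy, wz], "gripper": gripper}, ...]. A call has 1 to 12 rows; each row shifts and turns the commanded pose from where the row before left it, along the tool's axes as they then stand; what a row does not reach is not made up. A row lasts 1/10 s, in which the tool goes at most 50 mm and 8.59 degrees, less where a joint would pass 70% of its speed; a pose out of reach is approached as far as the arm can. A call is refused whole if a number of a shift passes 0.05 or a number of a turn 8.59, either way. A call with a gripper value outside its range is refused whole. The fingers move at their own pace and stop on an object; "grip_force" is the grip in N (left out, the last holds). Time passes only in rows, so rows that do not move let the fingers close. It gives the time, the measured TCP pose, the force, the opening and the grip force at its end, in the units of the state.
- telemetry.get_obs(): the state, without advancing time (a new reading comes with each control period).
- cams.capture(name): name is "side" or "top" or "wrist"; returns the picture (480x640x3 uint8, blue, green, red); there is no depth.
- cams.camera_model(name): a dict with "fx", "fy", "cx", "cy" (pixels), "cam_to_world" (4x4, takes a point from camera to world coordinates). Camera axes: x right, y down, z forward; pixel columns grow to the right and rows downward; lengths in m; the calibration is good to about 2 mm. A picture is of the moment at which its call begins: read the wrist's pose just before it. camera_model takes no time and is no camera call; for the wrist camera it gives the pose at the moment of the call.
- job.job_done(): hands the job in; it is judged then, once.
The state is a dict: "clock": time; "joint_pos": joint angles; "dq": joint speeds; "joint_efforts": joint torques, N m; "ee_pos": TCP position; "ee_rot": TCP orientation; "force": force on the tool from outside, world axes, zero at the start; "ft_torque": the same for the moment, N m; "gripper_width": finger opening in m; "gripper_force": force on a finger pad.
Only numpy, scipy, OpenCV 4.12 (cv2) and the standard library are available. Lean on these libraries where they do the work, as an engineer would, in place of code of your own. Each camera call takes 0.05 s, during which the arm holds its last target. There are 200 camera calls.

## Task

Push the dark slate with the fingertips along the marble board toward the robot until the white line across it lies right above the board's near edge, so that the end in front of the line overhangs, square to that edge, for someone to get a hand under it. Only slide it, never pick it up or tip it off, leave the candle and everything else where they are, and let go of it at the end.

Things in the scene. Friction and masses are not known exactly. Their poses are not given: they have to be found in the camera images.
- board: white marble pastry board, 280 (x) x 330 (y) x 30 mm high, too heavy to move, on the bar top. Origin at the centre of its underside, x points away from its near edge (the one toward the robot, 280 mm being the depth), z up; its top is 30 mm above the bar top. The board stands turned by up to 20 degrees. Edges rounded 2 mm.
- board_edge (a point): middle of the board's near top edge (the edge to overhang), at x = -140, y = 0, z = 30 mm of the board; axes as the board's, so x points inward from the edge and y runs along it.
- slate: dark, almost black rectangular slate serving plate, 120 (x) x 110 (y) x 8 mm thick, about 0.25 kg, lying flat on the left or right half of the board, turned by up to 17 degrees to it. Origin at the centre of its underside; -x is the end to overhang, nearer the robot; +x is the far end, whose 110 mm wide upright edge can be pushed. It slides freely by a light push.
- slate_line (a point): middle of the 5 mm wide white line across the slate's top (projected to its underside), 40 mm from the near end, at x = -20, y = 0 mm of the slate; the line runs along the slate's y.
- candle: small tea light with red wax, 38 mm across, 15 mm high, standing on the other half of the board; to be left alone. Origin under its centre.
- mug: blue-grey mug, 84 x 118 x 94 mm, to the right of the board; to be left alone. Origin under its centre.
- spectacles: brown spectacles, 151 x 139 x 39 mm, on the left; to be left alone. Origin under their centre.
- matchbox: red matchbox, 36 x 53 x 15 mm, on the left; to be left alone. Origin under its centre.

How it is judged:
By the outcome, as a careful person would: the job done as asked, in the order asked, and still so for the second after the job is handed in, with the robot touching nothing.
It also fails if it takes over 40 s, if anything falls off the work surface, if the arm or the gripper's body presses on something with over 40 N, if the wrist force passes 120 N, or if a joint passes its speed limit or range.

## Working session

There is one attempt and no reset: what is moved stays moved. The work goes in short steps, Python scripts to look and compute and a tool call to move; the robot and the scene stay as the last step left them, time stands still between calls to the robot, and variables do not carry over. Pictures are saved under pics/ and viewed, at most 10 in all, crops included, and the job is handed in when it is done.

Besides the shell and the picture viewer there is one more tool, called after "Request:" as name([rows], argument=value, ...), one row to a line, values as JSON. apply_moves: Moves the arm, as the interface text tells. Its arguments: {"type":"object","properties":{"series":{"type":"array"},"grip_force":{"type":"number"}},"required":["series"]}

```bash
mkdir -p pics
python3 - <<'E'
from rig import telemetry, cams
import cv2, numpy as np
o=telemetry.get_obs(); print({k:np.round(o[k],3) for k in ('clock','ee_pos','ee_rot','force','gripper_width')})
for n in('top','side'):
    cv2.imwrite(f'pics/{n}0.png',cams.capture(n)); m=cams.camera_model(n); print(n,m['fx'],m['cx'],m['cy'],np.round(m['cam_to_world'],3).tolist())
E
```

```text
{'clock': np.float64(0.0), 'ee_pos': array([0.167, 0.628, 0.209]), 'ee_rot': array([-3.14 ,  0.   ,  2.882]), 'force': array([-0.365,  0.037, -0.356]), 'gripper_width': np.float64(0.085)}
top 488.05915898017656 318.50287985371375 240.57348254502907 [[0.006, -0.988, 0.152, 0.347], [-1.0, -0.009, -0.019, 0.021], [0.02, -0.152, -0.988, 1.272], [0.0, 0.0, 0.0, 1.0]]
side 587.3243620839248 326.3976326748822 248.19549450899478 [[-0.978, -0.131, 0.165, 0.268], [-0.21, 0.548, -0.81, 1.309], [0.015, -0.826, -0.563, 0.966], [0.0, 0.0, 0.0, 1.0]]
```

View pics/top0.png

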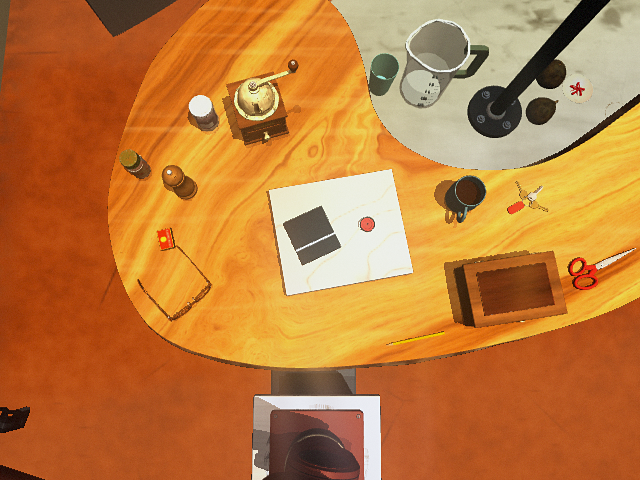

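View pics/side0.png

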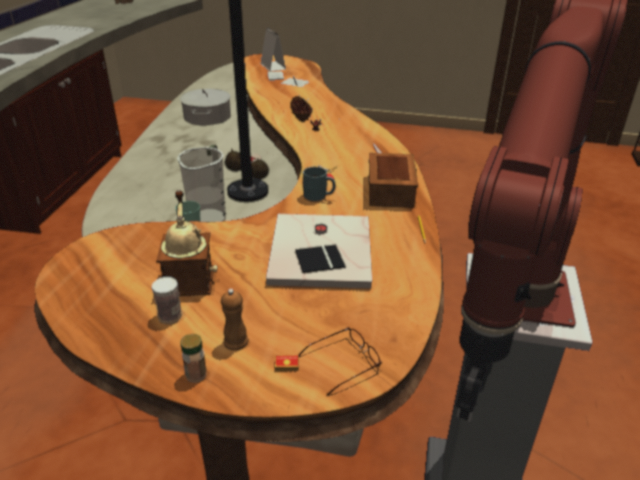

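The top view shows the board with corners near (268,190), (391,169), (413,272), (288,295). The slate is at about (284,219)–(341,249), its line is near (320,245), and the candle is at (367,224). The arm is clear of the board.

```bash
cat > h.py <<'E'
import cv2, numpy as np
from rig import telemetry, cams
def ray(m,px,z):
    px=np.atleast_2d(px).astype(float); T=np.array(m['cam_to_world'])
    d=np.c_[(px[:,0]-m['cx'])/m['fx'],(px[:,1]-m['cy'])/m['fy'],np.ones(len(px))]@T[:3,:3].T
    return T[:3,3]+d*((z-T[2,3])/d[:,2])[:,None]
def big(mask):
    c,_=cv2.findContours(mask.astype('uint8'),cv2.RETR_EXTERNAL,cv2.CHAIN_APPROX_NONE)
    return max(c,key=cv2.contourArea)
def quad(W):
    """world contour points (N,2) -> centre, sizes, angle, corners by line fits to 4 sides"""
    (c,s,a)=cv2.minAreaRect((W*1000).astype('float32')); box=cv2.boxPoints((c,s,a))/1000
    L=[]
    for i in range(4):
        p,q=box[i],box[(i+1)%4]; n=q-p; l=np.linalg.norm(n); n=n/l
        t=(W-p)@n; e=np.abs((W-p)@np.array([-n[1],n[0]]))
        S=W[(t>.12*l)&(t<.88*l)&(e<.006)].astype('float32')
        v=cv2.fitLine(S*1000,cv2.DIST_HUBER,0,.01,.01).ravel(); L.append((v[2:]/1000,v[:2]))
    C=[]
    for i in range(4):
        (p,u),(q,v)=L[i-1],L[i]; k=np.linalg.solve(np.c_[u,-v],q-p); C.append(p+k[0]*u)
    return np.array(C)
def show(n,C):
    print(n,'corners',np.round(C,4).tolist(),'sides',np.round([np.linalg.norm(C[i]-C[i-1]) for i in range(4)],4),
      'ang',np.round([np.degrees(np.arctan2(*(C[i]-C[i-1])[::-1])) for i in range(4)],1),'c',np.round(C.mean(0),4))
def masks(im):
    h=cv2.cvtColor(im,cv2.COLOR_BGR2HSV); H,S,V=cv2.split(h)
    return h,(S<70)&(V>130),(V<90)&(S<120)
E
python3 - <<'E'
from h import *
im=cv2.imread('pics/top0.png'); m=cams.camera_model('top')
h,w,d=masks(im); roi=np.zeros(w.shape,bool); roi[155:310,255:425]=1
for p in [(300,200),(310,235),(320,244),(350,200),(350,287),(278,240),(250,250),(350,290),(350,293)]: print(p,h[p[1],p[0]])
b=big(w&roi).reshape(-1,2); B=quad(ray(m,b,.03)[:,:2]); show('board',B)
roi2=np.zeros(w.shape,bool); roi2[198:272,276:348]=1
k=cv2.morphologyEx((d&roi2).astype('uint8'),cv2.MORPH_CLOSE,np.ones((9,9)))
s=big(k).reshape(-1,2); show('slate',quad(ray(m,s,.038)[:,:2]))
r=(((h[...,0]<10)|(h[...,0]>170))&(h[...,1]>130)&roi); r[:, :345]=0;r[:,385:]=0
M=cv2.moments(big(r)); print('candle',ray(m,[M['m10']/M['m00'],M['m01']/M['m00']],.043),M['m00'])
E
```

```text
(300, 200) [ 28  29 238]
(310, 235) [16 51 95]
(320, 244) [14 45 96]
(350, 200) [ 37  14 239]
(350, 287) [ 20 173 238]
(278, 240) [ 35  18 240]
(250, 250) [ 15 208 232]
(350, 290) [ 19 171 241]
(350, 293) [ 19 180 239]
board corners [[0.39890000224113464, 0.07720000296831131], [0.4587000012397766, -0.24289999902248383], [0.7300999760627747, -0.19200000166893005], [0.6705999970436096, 0.1281999945640564]] sides [0.2764 0.3256 0.2762 0.3257] ang [-169.4  -79.4   10.6  100.5] c [ 0.5646 -0.0574]
slate corners [[1.0013999938964844, -0.051100000739097595], [0.5375000238418579, -0.049800001084804535], [0.6248999834060669, -0.006500000134110451], [0.6233000159263611, -0.0032999999821186066]] sides [0.3811 0.4639 0.0975 0.0036] ang [ -7.2 179.8  26.4 115.8] c [ 0.6968 -0.0277]
candle [[ 0.57992962 -0.12600956  0.043     ]] 122.0
```

```bash
cat >> h.py <<'E'
def slate(im,m,lo,hi,thr=170,k=9):
    h=cv2.cvtColor(im,cv2.COLOR_BGR2HSV); d=np.zeros(h.shape[:2],'uint8')
    d[lo[1]:hi[1],lo[0]:hi[0]]=h[lo[1]:hi[1],lo[0]:hi[0],2]<thr
    d=cv2.morphologyEx(d,cv2.MORPH_CLOSE,np.ones((k,k)))
    return quad(ray(m,big(d).reshape(-1,2),.038)[:,:2])
def inboard(P,c=(.5646,-.0574),a=10.6):
    a=np.radians(a); R=np.array([[np.cos(a),-np.sin(a)],[np.sin(a),np.cos(a)]]); return (np.atleast_2d(P)-c)@R
E
python3 - <<'E'
from h import *
im=cv2.imread('pics/top0.png'); m=cams.camera_model('top')
C=slate(im,m,(278,200),(346,270)); show('slate',C); show('in board',inboard(C)); print('candle',inboard([.5799,-.126]))
E
```

```text
slate corners [[0.47450000047683716, 0.03920000046491623], [0.5210999846458435, -0.058800000697374344], [0.6295999884605408, -0.007499999832361937], [0.5817999839782715, 0.09080000221729279]] sides [0.1191 0.1085 0.1201 0.1093] ang [-154.3  -64.6   25.3  115.9] c [0.5517 0.0159]
in board corners [[-0.0708, 0.1115], [-0.043, 0.0066], [0.0731, 0.0371], [0.0442, 0.1425]] sides [0.1191 0.1085 0.1201 0.1093] ang [-164.9  -75.2   14.7  105.3] c [0.0008 0.0744]
candle [[ 0.00241985 -0.07024382]]
```

The measured sizes match the given ones: slate about 120×109 mm, board about 276×326 mm. The slate is turned +15° on the left half, and the candle is clear of the push lane. I'll move in behind the far end.

Request:
apply_moves([
  {"travel": [-0.0386, -0.0281, 0], "turn": [0, 0, 0], "gripper": 70},
  {"travel": [-0.0386, -0.0281, 0], "turn": [0, 0, 0], "gripper": 70},
  {"travel": [-0.0386, -0.0281, 0], "turn": [0, 0, 0], "gripper": 70},
  {"travel": [-0.0386, -0.0281, 0], "turn": [0, 0, 0], "gripper": 70},
  {"travel": [-0.0386, -0.0281, 0], "turn": [0, 0, 0], "gripper": 70},
  {"travel": [-0.0386, -0.0281, 0], "turn": [0, 0, 0], "gripper": 70},
  {"travel": [-0.0386, -0.0281, 0], "turn": [0, 0, 0], "gripper": 70},
  {"travel": [-0.0386, -0.0281, 0], "turn": [0, 0, 0], "gripper": 70},
  {"travel": [-0.0386, -0.0281, 0], "turn": [0, 0, 0], "gripper": 70},
  {"travel": [-0.0386, -0.0281, 0], "turn": [0, 0, 0], "gripper": 70},
  {"travel": [-0.0386, -0.0281, 0], "turn": [0, 0, 0], "gripper": 70},
  {"travel": [-0.0386, -0.0281, 0], "turn": [0, 0, 0], "gripper": 70},
])

```text
clock: 1.3
ee_pos: [0.5288, 0.1815, 0.21]
ee_rot: [3.142, -0.0, 2.882]
force: [0.3, 0.6, -0.3]
gripper_width: 0.0598
gripper_force: 0.0
```

Request:
apply_moves([
  {"travel": [-0.0386, -0.0281, 0], "turn": [0, 0, 0], "gripper": 70},
  {"travel": [-0.0386, -0.0281, 0], "turn": [0, 0, 0], "gripper": 70},
  {"travel": [-0.0386, -0.0281, 0], "turn": [0, 0, 0], "gripper": 70},
  {"travel": [-0.0386, -0.0281, 0], "turn": [0, 0, 0], "gripper": 70},
  {"travel": [0, 0, 0], "turn": [0, 0, -8.5], "gripper": 70},
  {"travel": [0, 0, 0], "turn": [0, 0, -8.5], "gripper": 70},
  {"travel": [0, 0, 0], "turn": [0, 0, -8.5], "gripper": 70},
  {"travel": [0, 0, 0], "turn": [0, 0, 0], "gripper": 70},
  {"travel": [0, 0, 0], "turn": [0, 0, 0], "gripper": 70},
])

```text
clock: 2.2
ee_pos: [0.6482, 0.0349, 0.2098]
ee_rot: [3.142, -0.0, -2.961]
force: [0.6, -0.1, -0.5]
gripper_width: 0.0595
gripper_force: 0.0
```

Run:
```python
from h import *
m=cams.camera_model('wrist'); cv2.imwrite('pics/w1.png',cams.capture('wrist')); print(m['fx'],m['cx'],m['cy'],np.round(m['cam_to_world'],4).tolist())
```

```text
432.4942734349435 323.33341277532236 239.772350752879 [[-0.18, 0.9413, 0.2856, 0.5757], [0.9837, 0.1723, 0.0521, 0.0213], [-0.0002, 0.2903, -0.9569, 0.3737], [0.0, 0.0, 0.0, 1.0]]
```

View pics/w1.png

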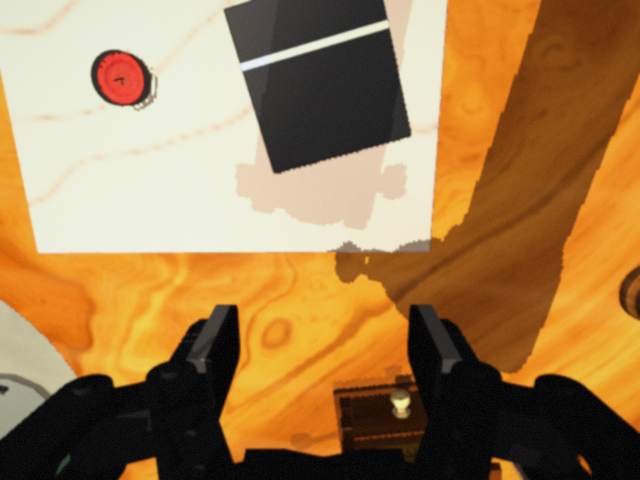

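The wrist view shows the slate at about (225–410, 0–172) with its line near (315,45). The fingers are behind its far edge and nothing lies under them. I'll descend.

Request:
apply_moves([
  {"travel": [0, 0, 0.037], "turn": [0, 0, 0], "gripper": 70},
  {"travel": [0, 0, 0.037], "turn": [0, 0, 0], "gripper": 70},
  {"travel": [0, 0, 0.037], "turn": [0, 0, 0], "gripper": 70},
  {"travel": [0, 0, 0.037], "turn": [0, 0, 0], "gripper": 70},
  {"travel": [0, 0, 0], "turn": [0, 0, 0], "gripper": 70},
  {"travel": [0, 0, 0.005], "turn": [0, 0, 0], "gripper": 70},
  {"travel": [0, 0, 0.005], "turn": [0, 0, 0], "gripper": 70},
  {"travel": [0, 0, 0], "turn": [0, 0, 0], "gripper": 70},
])

```text
clock: 3.05
ee_pos: [0.6492, 0.0351, 0.0533]
ee_rot: [3.142, 0.002, -2.957]
force: [-0.2, -0.2, -0.3]
gripper_width: 0.0597
gripper_force: 0.0
```

Request:
apply_moves([
  {"travel": [0, 0, 0.002], "turn": [0, 0, 0], "gripper": 70},
  {"travel": [0, 0, 0], "turn": [0, 0, 0], "gripper": 70},
])

```text
clock: 3.25
ee_pos: [0.6487, 0.035, 0.0507]
ee_rot: [3.142, 0.001, -2.956]
force: [0.2, 0.1, 0.9]
gripper_width: 0.0601
gripper_force: 0.0
```

Request:
apply_moves([
  {"travel": [0, 0, 0.0015], "turn": [0, 0, 0], "gripper": 70},
  {"travel": [0, 0, 0], "turn": [0, 0, 0], "gripper": 70},
])

```text
clock: 3.45
ee_pos: [0.6483, 0.035, 0.0485]
ee_rot: [-3.142, -0.0, -2.956]
force: [-0.2, 0.3, 0.4]
gripper_width: 0.06
gripper_force: 0.0
```

Request:
apply_moves([
  {"travel": [0, 0, 0.0015], "turn": [0, 0, 0], "gripper": 70},
  {"travel": [0, 0, 0], "turn": [0, 0, 0], "gripper": 70},
])

```text
clock: 3.65
ee_pos: [0.6482, 0.035, 0.0468]
ee_rot: [3.142, -0.0, -2.956]
force: [-0.7, 0.7, -0.0]
gripper_width: 0.0598
gripper_force: 0.0
```

Request:
apply_moves([
  {"travel": [0, 0, 0.001], "turn": [0, 0, 0], "gripper": 70},
  {"travel": [0, 0, 0], "turn": [0, 0, 0], "gripper": 70},
])

```text
clock: 3.85
ee_pos: [0.6482, 0.035, 0.0459]
ee_rot: [-3.142, -0.0, -2.956]
force: [0.5, -0.4, -0.8]
gripper_width: 0.0595
gripper_force: 0.0
```

Request:
apply_moves([
  {"travel": [0, 0, 0.001], "turn": [0, 0, 0], "gripper": 70},
  {"travel": [0, 0, 0], "turn": [0, 0, 0], "gripper": 70},
])

```text
clock: 4.05
ee_pos: [0.6482, 0.035, 0.0449]
ee_rot: [-3.142, -0.0, -2.956]
force: [0.0, -0.4, -0.7]
gripper_width: 0.0596
gripper_force: 0.0
```

Request:
apply_moves([
  {"travel": [0, 0, 0.001], "turn": [0, 0, 0], "gripper": 70},
  {"travel": [0, 0, 0], "turn": [0, 0, 0], "gripper": 70},
])

```text
clock: 4.25
ee_pos: [0.6482, 0.035, 0.0439]
ee_rot: [-3.142, -0.0, -2.956]
force: [-0.0, 0.8, 0.6]
gripper_width: 0.0595
gripper_force: 0.0
```

Request:
apply_moves([
  {"travel": [0, 0, 0.001], "turn": [0, 0, 0], "gripper": 70},
  {"travel": [0, 0, 0], "turn": [0, 0, 0], "gripper": 70},
])

```text
clock: 4.45
ee_pos: [0.6483, 0.0349, 0.0429]
ee_rot: [-3.142, -0.0, -2.956]
force: [0.3, 0.1, 0.0]
gripper_width: 0.0602
gripper_force: 0.0
```

Request:
apply_moves([
  {"travel": [0, 0, 0.001], "turn": [0, 0, 0], "gripper": 70},
  {"travel": [0, 0, 0], "turn": [0, 0, 0], "gripper": 70},
])

```text
clock: 4.65
ee_pos: [0.6482, 0.035, 0.0419]
ee_rot: [-3.142, -0.0, -2.956]
force: [-0.2, 0.3, 0.9]
gripper_width: 0.0598
gripper_force: 0.0
```

Request:
apply_moves([
  {"travel": [0, 0, 0.001], "turn": [0, 0, 0], "gripper": 70},
  {"travel": [0, 0, 0], "turn": [0, 0, 0], "gripper": 70},
])

```text
clock: 4.85
ee_pos: [0.6483, 0.035, 0.0409]
ee_rot: [-3.142, -0.0, -2.956]
force: [0.2, -0.1, 0.6]
gripper_width: 0.0599
gripper_force: 0.0
```

Request:
apply_moves([
  {"travel": [0, 0, 0.001], "turn": [0, 0, 0], "gripper": 70},
  {"travel": [0, 0, 0], "turn": [0, 0, 0], "gripper": 70},
])

```text
clock: 5.05
ee_pos: [0.6482, 0.035, 0.0399]
ee_rot: [-3.142, -0.0, -2.956]
force: [-0.0, -0.1, 0.2]
gripper_width: 0.0597
gripper_force: 0.0
```

Request:
apply_moves([
  {"travel": [0, 0, 0.001], "turn": [0, 0, 0], "gripper": 70},
  {"travel": [0, 0, 0], "turn": [0, 0, 0], "gripper": 70},
])

```text
clock: 5.25
ee_pos: [0.6483, 0.0349, 0.0389]
ee_rot: [-3.142, -0.0, -2.956]
force: [-0.7, -0.3, -0.1]
gripper_width: 0.0595
gripper_force: 0.0
```

Request:
apply_moves([
  {"travel": [0, 0, 0.001], "turn": [0, 0, 0], "gripper": 70},
  {"travel": [0, 0, 0], "turn": [0, 0, 0], "gripper": 70},
])

```text
clock: 5.45
ee_pos: [0.6483, 0.035, 0.0379]
ee_rot: [-3.142, -0.0, -2.956]
force: [0.6, 0.8, -0.1]
gripper_width: 0.0599
gripper_force: 0.0
```

Run:
```python
from h import *
im=cams.capture('side'); cv2.imwrite('pics/s2.png',cv2.resize(im[190:300,250:390],None,fx=5,fy=5,interpolation=cv2.INTER_CUBIC))
```

```text
(no output)
```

View pics/s2.png

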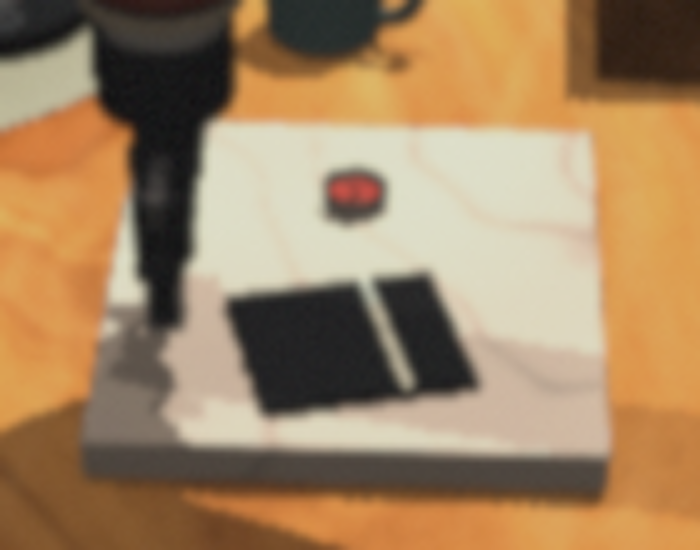

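Run:
```python
from h import *
m=cams.camera_model('side')
for z in (.026,.03,.034,.038,.042,.05):
    print(z,np.round(inboard(ray(m,[250+163/5,190+325/5],z)[:,:2])-inboard([.6483,.035]),4))
```

```text
0.026 [[ 0.0037 -0.0175]]
0.03 [[ 0.0031 -0.0118]]
0.034 [[ 0.0025 -0.0061]]
0.038 [[ 0.0019 -0.0004]]
0.042 [[0.0013 0.0053]]
0.05 [[0.0001 0.0167]]
```

Run:
```python
from h import *
cv2.imwrite('pics/w3.png',cams.capture('wrist'))
m=cams.camera_model('wrist'); print(np.round(m['cam_to_world'],4).tolist())
T=np.linalg.inv(m['cam_to_world']); o=telemetry.get_obs(); tcp=o['ee_pos']; a=np.radians(10.6)
for dz in (-.017,-.004,0,.026):
  for s in (-1,1):
    p=T@np.r_[tcp+[-np.sin(a)*.03*s,np.cos(a)*.03*s,dz],1]; print(dz,s,m['fx']*p[0]/p[2]+m['cx'],m['fy']*p[1]/p[2]+m['cy'])
```

```text
[[-0.1844, 0.9404, 0.2857, 0.5759], [0.9829, 0.1765, 0.0533, 0.021], [-0.0003, 0.2907, -0.9568, 0.2019], [0.0, 0.0, 0.0, 1.0]]
-0.017 -1 257.6405887929253 279.7610537353168
-0.017 1 390.9985128267782 279.83222280691336
-0.004 -1 253.1447978934525 291.46380198677423
-0.004 1 395.6096010250125 291.5405077470351
0 -1 251.63529814505793 295.3930985079206
0 1 397.15782045633176 295.4716826611607
0.026 -1 239.98812561636146 325.71121849891244
0.026 1 409.10387996426135 325.8046241746299
```

View pics/w3.png

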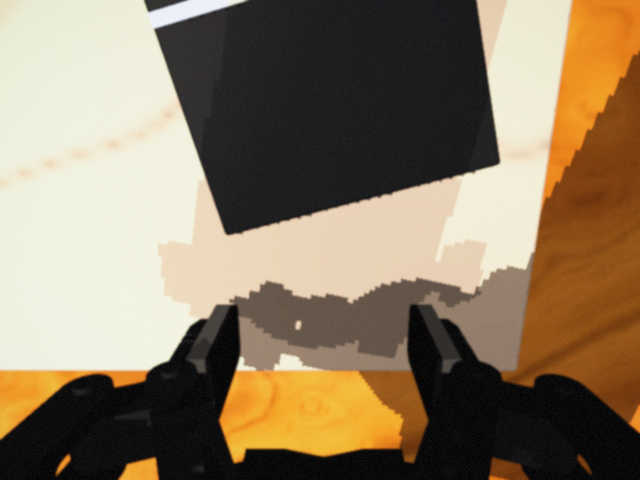

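Run:
```python
from h import *
m=cams.camera_model('wrist')
for z in (.018,.038,.058):
    P=ray(m,[[228,234],[499,162]],z)[:,:2]; print(z,np.linalg.norm(P[0]-P[1]),inboard(P))
print('far edge',inboard(ray(m,[[30,371],[150,371],[517,370]],.03)[:,:2]))
```

```text
0.018 0.1204478646624272 [[0.0787244  0.03273301]
 [0.04708034 0.1489498 ]]
0.038 0.10735092113192347 [[0.07293654 0.03732602]
 [0.04473331 0.14090593]]
0.058 0.09425397760141979 [[0.06714868 0.04191902]
 [0.04238627 0.13286206]]
far edge [[ 0.14058326 -0.05931148]
 [ 0.14054717 -0.00437027]
 [ 0.13991048  0.1635202 ]]
```

Two independent views put the fingertips at z≈0.064, about 26 mm above the reported TCP and not 17 mm below it. There has also been no contact force so far. I'll trust the images and keep probing down slowly.

Request:
apply_moves([
  {"travel": [0, 0, 0.002], "turn": [0, 0, 0], "gripper": 70},
  {"travel": [0, 0, 0.002], "turn": [0, 0, 0], "gripper": 70},
  {"travel": [0, 0, 0.002], "turn": [0, 0, 0], "gripper": 70},
])

```text
clock: 5.85
ee_pos: [0.6483, 0.035, 0.0318]
ee_rot: [-3.142, -0.0, -2.956]
force: [0.5, -0.1, -0.6]
gripper_width: 0.0598
gripper_force: 0.0
```

Request:
apply_moves([
  {"travel": [0, 0, 0.002], "turn": [0, 0, 0], "gripper": 70},
  {"travel": [0, 0, 0.002], "turn": [0, 0, 0], "gripper": 70},
  {"travel": [0, 0, 0.002], "turn": [0, 0, 0], "gripper": 70},
])

```text
clock: 6.15
ee_pos: [0.6483, 0.035, 0.0258]
ee_rot: [-3.142, -0.0, -2.956]
force: [-0.5, 0.5, 0.1]
gripper_width: 0.0593
gripper_force: 0.0
```

Request:
apply_moves([
  {"travel": [0, 0, 0.002], "turn": [0, 0, 0], "gripper": 70},
  {"travel": [0, 0, 0.002], "turn": [0, 0, 0], "gripper": 70},
  {"travel": [0, 0, 0], "turn": [0, 0, 0], "gripper": 70},
])

```text
clock: 6.45
ee_pos: [0.6481, 0.035, 0.0217]
ee_rot: [-3.142, -0.0, -2.956]
force: [-0.1, -0.6, 0.4]
gripper_width: 0.0596
gripper_force: 0.0
```

Run:
```python
from h import *
im=cams.capture('side'); cv2.imwrite('pics/s4.png',cv2.resize(im[190:300,250:390],None,fx=5,fy=5,interpolation=cv2.INTER_CUBIC))
```

```text
(no output)
```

View pics/s4.png

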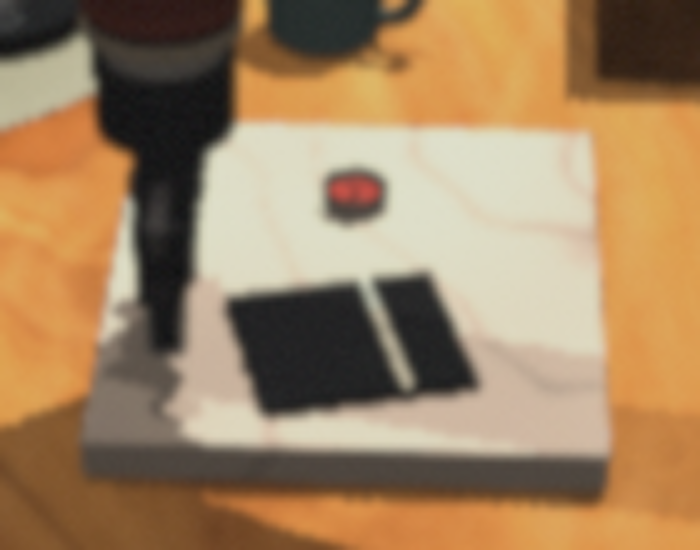

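The tip now shows at crop (163,350), still above the board and in line with the estimate of about 0.048. I'll keep probing.

Request:
apply_moves([
  {"travel": [0, 0, 0.002], "turn": [0, 0, 0], "gripper": 70},
  {"travel": [0, 0, 0.002], "turn": [0, 0, 0], "gripper": 70},
  {"travel": [0, 0, 0.002], "turn": [0, 0, 0], "gripper": 70},
])

```text
clock: 6.8
ee_pos: [0.6483, 0.035, 0.0159]
ee_rot: [-3.142, 0.0, -2.956]
force: [0.1, 0.4, 0.2]
gripper_width: 0.06
gripper_force: 0.0
```

Request:
apply_moves([
  {"travel": [0, 0, 0.002], "turn": [0, 0, 0], "gripper": 70},
  {"travel": [0, 0, 0.002], "turn": [0, 0, 0], "gripper": 70},
])

```text
clock: 7.0
ee_pos: [0.6483, 0.035, 0.0118]
ee_rot: [-3.142, -0.0, -2.956]
force: [-0.2, 0.3, 0.0]
gripper_width: 0.0598
gripper_force: 0.0
```

Request:
apply_moves([
  {"travel": [0, 0, 0.0015], "turn": [0, 0, 0], "gripper": 70},
  {"travel": [0, 0, 0], "turn": [0, 0, 0], "gripper": 70},
])

```text
clock: 7.2
ee_pos: [0.6482, 0.035, 0.0102]
ee_rot: [-3.142, -0.0, -2.956]
force: [0.0, -0.2, 0.3]
gripper_width: 0.06
gripper_force: 0.0
```

Run:
```python
from h import *
im=cams.capture('wrist'); cv2.imwrite('pics/w5.png',im)
m=cams.camera_model('side'); T=np.linalg.inv(m['cam_to_world']); tcp=telemetry.get_obs()['ee_pos']; a=np.radians(10.6)
s=cams.capture('side')
g=cv2.cvtColor(s,cv2.COLOR_BGR2GRAY)
c=[int(g[r,279:289].min()) for r in range(240,285)]; print(c)
for z in (.03,.035,.04):
    p=T@np.r_[tcp[:2]+np.array([-np.sin(a),np.cos(a)])*.037,z,1]; print(z,m['fx']*p[0]/p[2]+m['cx'],m['fy']*p[1]/p[2]+m['cy'])
```

```text
[27, 24, 24, 25, 23, 23, 22, 20, 21, 23, 24, 25, 27, 26, 24, 22, 23, 23, 26, 24, 23, 23, 32, 47, 66, 80, 85, 85, 87, 91, 91, 89, 92, 101, 114, 118, 119, 114, 103, 85, 73, 71, 71, 70, 69]
0.03 282.18575145282955 265.33898004170015
0.035 282.1356307277442 263.84187214717247
0.04 282.0853318889404 262.3394439893443
```

Request:
apply_moves([
  {"travel": [0, 0, 0.0015], "turn": [0, 0, 0], "gripper": 70},
  {"travel": [0, 0, 0], "turn": [0, 0, 0], "gripper": 70},
])

```text
clock: 7.5
ee_pos: [0.6483, 0.035, 0.0089]
ee_rot: [3.142, -0.0, -2.956]
force: [0.2, 0.6, -0.7]
gripper_width: 0.0599
gripper_force: 0.0
```

Request:
apply_moves([
  {"travel": [0, 0, 0.001], "turn": [0, 0, 0], "gripper": 70},
  {"travel": [0, 0, 0], "turn": [0, 0, 0], "gripper": 70},
])

```text
clock: 7.7
ee_pos: [0.6483, 0.035, 0.0079]
ee_rot: [-3.142, -0.0, -2.956]
force: [0.2, -0.7, -0.7]
gripper_width: 0.0598
gripper_force: 0.0
```

Request:
apply_moves([
  {"travel": [0, 0, 0.001], "turn": [0, 0, 0], "gripper": 70},
  {"travel": [0, 0, 0], "turn": [0, 0, 0], "gripper": 70},
])

```text
clock: 7.9
ee_pos: [0.6483, 0.035, 0.0069]
ee_rot: [-3.142, -0.0, -2.956]
force: [0.1, 0.2, -0.9]
gripper_width: 0.06
gripper_force: 0.0
```

Request:
apply_moves([
  {"travel": [0, 0, 0.001], "turn": [0, 0, 0], "gripper": 70},
  {"travel": [0, 0, 0], "turn": [0, 0, 0], "gripper": 70},
])

```text
clock: 8.1
ee_pos: [0.6482, 0.035, 0.0059]
ee_rot: [3.142, -0.0, -2.956]
force: [-0.7, 0.7, -0.8]
gripper_width: 0.06
gripper_force: 0.0
```

Request:
apply_moves([
  {"travel": [0, 0, 0.001], "turn": [0, 0, 0], "gripper": 70},
  {"travel": [0, 0, 0], "turn": [0, 0, 0], "gripper": 70},
])

```text
clock: 8.3
ee_pos: [0.6482, 0.035, 0.0049]
ee_rot: [-3.142, -0.0, -2.956]
force: [0.0, -0.7, 0.5]
gripper_width: 0.0594
gripper_force: 0.0
```

Request:
apply_moves([
  {"travel": [0, 0, 0.001], "turn": [0, 0, 0], "gripper": 70},
  {"travel": [0, 0, 0], "turn": [0, 0, 0], "gripper": 70},
])

```text
clock: 8.5
ee_pos: [0.6483, 0.035, 0.004]
ee_rot: [-3.142, -0.0, -2.956]
force: [-0.2, 0.1, -0.4]
gripper_width: 0.0599
gripper_force: 0.0
```

Request:
apply_moves([
  {"travel": [0.008, 0, 0], "turn": [0, 0, 0], "gripper": 70},
  {"travel": [0.008, 0, 0], "turn": [0, 0, 0], "gripper": 70},
  {"travel": [0.006, 0, 0], "turn": [0, 0, 0], "gripper": 70},
  {"travel": [0.006, 0, 0], "turn": [0, 0, 0], "gripper": 70},
  {"travel": [0.006, 0, 0], "turn": [0, 0, 0], "gripper": 70},
  {"travel": [0.006, 0, 0], "turn": [0, 0, 0], "gripper": 70},
  {"travel": [0.006, 0, 0], "turn": [0, 0, 0], "gripper": 70},
  {"travel": [0.006, 0, 0], "turn": [0, 0, 0], "gripper": 70},
])

```text
clock: 9.3
ee_pos: [0.5968, 0.0253, 0.0041]
ee_rot: [-3.142, 0.0, -2.956]
force: [1.5, -0.5, -0.2]
gripper_width: 0.06
gripper_force: 0.6
```

Run:
```python
from h import *
im=cams.capture('wrist'); cv2.imwrite('pics/w6.png',im)
o=telemetry.get_obs(); print('tcp in board',inboard(o['ee_pos'][:2]),o['force'])
```

```text
tcp in board [[0.04593435 0.07529456]] [ 0.09651098 -0.2839258   0.36851255]
```

View pics/w6.png

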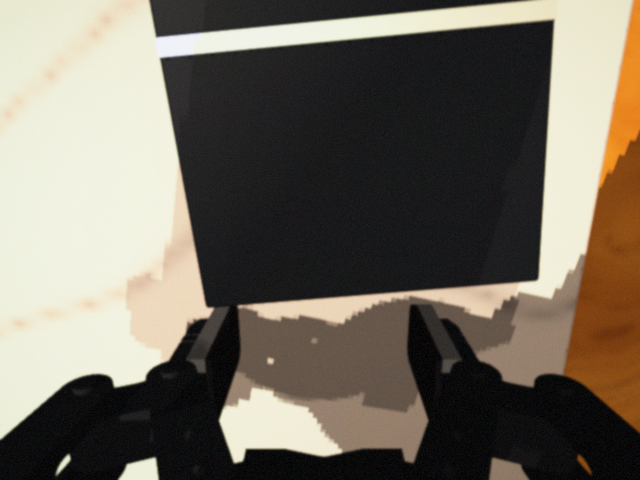

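The slate is rotating square as planned, with its far edge now about 4° off from (205,305) to (540,280). It sits about 15 mm to the fingers' +y side. I'll back off, shift sideways to centre on it, and push on.

Request:
apply_moves([
  {"travel": [-0.005, 0, 0], "turn": [0, 0, 0], "gripper": 70},
  {"travel": [0, 0.012, 0], "turn": [0, 0, 0], "gripper": 70},
  {"travel": [0.005, 0, 0], "turn": [0, 0, 0], "gripper": 70},
  {"travel": [0.006, 0, 0], "turn": [0, 0, 0], "gripper": 70},
  {"travel": [0.006, 0, 0], "turn": [0, 0, 0], "gripper": 70},
  {"travel": [0.006, 0, 0], "turn": [0, 0, 0], "gripper": 70},
  {"travel": [0.006, 0, 0], "turn": [0, 0, 0], "gripper": 70},
  {"travel": [0.006, 0, 0], "turn": [0, 0, 0], "gripper": 70},
  {"travel": [0.006, 0, 0], "turn": [0, 0, 0], "gripper": 70},
  {"travel": [0.006, 0, 0], "turn": [0, 0, 0], "gripper": 70},
  {"travel": [0.006, 0, 0], "turn": [0, 0, 0], "gripper": 70},
  {"travel": [0.006, 0, 0], "turn": [0, 0, 0], "gripper": 70},
])

```text
clock: 10.55
ee_pos: [0.5414, 0.0272, 0.004]
ee_rot: [3.142, -0.0, -2.956]
force: [1.1, 0.2, -0.7]
gripper_width: 0.0598
gripper_force: 0.5
```

Run:
```python
from h import *
im=cams.capture('wrist'); cv2.imwrite('pics/w7.png',im)
m=cams.camera_model('wrist'); T=cams.capture('top'); cv2.imwrite('pics/t7.png',T)
o=telemetry.get_obs(); print('tcp in board',inboard(o['ee_pos'][:2]),o['force'],o['ee_rot'])
```

```text
tcp in board [[-0.00752167  0.08734094]] [-1.14280531 -0.03757834  1.51081574] [ 3.14137526e+00 -4.30807759e-04 -2.95660866e+00]
```

View pics/w7.png

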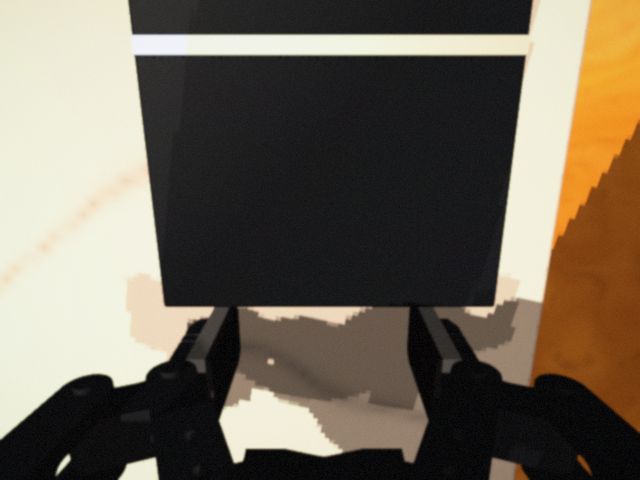

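Now the slate is square to the gripper and centred, with its far edge at row 305 and the line at rows 33–55. Next I'll measure how far is left to push.

Run:
```python
from h import *
m=cams.camera_model('wrist'); im=cv2.imread('pics/w7.png'); g=cv2.cvtColor(im,cv2.COLOR_BGR2GRAY)
P=[]
for c in (180,330,480):
    col=g[:100,c].astype(float); w=np.where(col>130)[0]; e=260+np.where(g[260:330,c]<80)[0].max()
    L=inboard(ray(m,[[c,w.mean()]],.038)[:,:2])[0]; F=inboard(ray(m,[[c,e+.5]],.038)[:,:2])[0]; print(c,w.min(),w.max(),e,'line',L,'far',F)
t=telemetry.get_obs(); print(inboard(t['ee_pos'][:2]))
T=cv2.imread('pics/t7.png'); cv2.imwrite('pics/t7c.png',cv2.resize(T[150:320,250:430],None,fx=4,fy=4,interpolation=cv2.INTER_CUBIC))
```

```text
180 34 54 305 line [-0.098313    0.04729057] far [-0.01916881  0.03969531]
330 34 54 305 line [-0.09832257  0.08872974] far [-0.01918246  0.08910293]
480 34 54 305 line [-0.09833214  0.13016696] far [-0.01919611  0.13850775]
[[-0.00752167  0.08734094]]
```

Request:
apply_moves([
  {"travel": [0.005, 0, 0], "turn": [0, 0, 0], "gripper": 70},
  {"travel": [0.006, 0, 0], "turn": [0, 0, 0], "gripper": 70},
  {"travel": [0.006, 0, 0], "turn": [0, 0, 0], "gripper": 70},
  {"travel": [0.006, 0, 0], "turn": [0, 0, 0], "gripper": 70},
  {"travel": [0.006, 0, 0], "turn": [0, 0, 0], "gripper": 70},
  {"travel": [0.005, 0, 0], "turn": [0, 0, 0], "gripper": 70},
  {"travel": [0.003, 0, 0], "turn": [0, 0, 0], "gripper": 70},
  {"travel": [0, 0, 0], "turn": [0, 0, 0], "gripper": 70},
  {"travel": [-0.015, 0, 0], "turn": [0, 0, 0], "gripper": 70},
  {"travel": [-0.015, 0, 0], "turn": [0, 0, 0], "gripper": 70},
])

```text
clock: 11.65
ee_pos: [0.5311, 0.0248, 0.0038]
ee_rot: [3.14, -0.008, -2.958]
force: [-10.4, -2.3, 14.3]
gripper_width: 0.0597
gripper_force: 7.1
```

Request:
apply_moves([
  {"travel": [0, 0, -0.04], "turn": [0, 0, 0], "gripper": 70},
  {"travel": [0, 0, -0.04], "turn": [0, 0, 0], "gripper": 70},
  {"travel": [0, 0, -0.04], "turn": [0, 0, 0], "gripper": 70},
  {"travel": [0, 0, -0.04], "turn": [0, 0, 0], "gripper": 70},
  {"travel": [0, 0, 0], "turn": [0, 0, 0], "gripper": 70},
  {"travel": [0, 0, 0], "turn": [0, 0, 0], "gripper": 70},
])

```text
clock: 12.25
ee_pos: [0.535, 0.0261, 0.1642]
ee_rot: [3.141, 0.0, -2.956]
force: [-0.2, 0.7, -0.7]
gripper_width: 0.0595
gripper_force: 0.0
```

Run:
```python
from h import *
m=cams.camera_model('wrist'); im=cams.capture('wrist'); cv2.imwrite('pics/w8.png',im); np.save('m8.npy',m['cam_to_world'])
cv2.imwrite('pics/t8.png',cams.capture('top'))
```

```text
(no output)
```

View pics/w8.png

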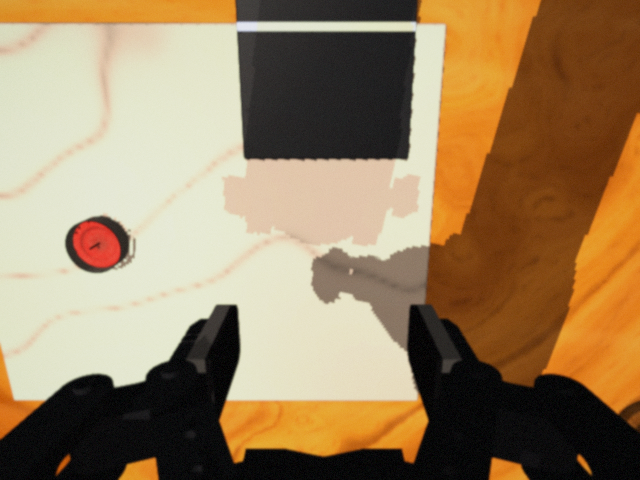

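Run:
```python
from h import *
m=cams.camera_model('wrist'); m['cam_to_world']=np.load('m8.npy'); im=cv2.imread('pics/w8.png'); h=cv2.cvtColor(im,cv2.COLOR_BGR2HSV)
L=[];F=[];E=[]
for c in range(250,405,10):
    w=np.where(h[:60,c,2]>130)[0]; L.append((c,w.mean())); e=100+np.where(h[100:180,c,2]<80)[0].max(); F.append((c,e+.5))
for c in list(range(20,230,10))+[423,430,437]:
    s=np.where(h[:60,c,1]<95)[0]; E.append((c,s.min()-.5))
print(L[0],L[-1],F[0],F[-1],E)
def fit(P,z):
    W=inboard(ray(m,P,z)[:,:2]); k=np.polyfit(W[:,1],W[:,0],1); return np.degrees(np.arctan(k[0])),np.polyval(k,.087)
for n,P,z in(('line',L,.038),('far',F,.038),('edge',E,.03)): print(n,fit(P,z))
# top view
T=cv2.imread('pics/t8.png'); mt=cams.camera_model('top'); print('edge true x -0.140'); 
print([ (p[0],p[1]) for p in [(0,0)]], h[0:45:3,150].tolist())
```

```text
(250, np.float64(26.0)) (400, np.float64(26.5)) (250, np.float64(157.5)) (400, np.float64(157.5)) [(20, np.float64(22.5)), (30, np.float64(22.5)), (40, np.float64(23.5)), (50, np.float64(23.5)), (60, np.float64(22.5)), (70, np.float64(22.5)), (80, np.float64(22.5)), (90, np.float64(23.5)), (100, np.float64(23.5)), (110, np.float64(23.5)), (120, np.float64(23.5)), (130, np.float64(23.5)), (140, np.float64(22.5)), (150, np.float64(23.5)), (160, np.float64(22.5)), (170, np.float64(22.5)), (180, np.float64(22.5)), (190, np.float64(22.5)), (200, np.float64(22.5)), (210, np.float64(22.5)), (220, np.float64(22.5)), (423, np.float64(23.5)), (430, np.float64(23.5)), (437, np.float64(23.5))]
line (np.float64(0.18704309390575477), np.float64(-0.1353341907416566))
far (np.float64(-0.009252676483451272), np.float64(-0.05609848137791116))
edge (np.float64(0.017545679147295514), np.float64(-0.1384577719459537))
edge true x -0.140
[(0, 0)] [[18, 202, 227], [17, 204, 226], [17, 204, 227], [18, 200, 227], [18, 203, 227], [17, 201, 227], [18, 205, 228], [16, 197, 220], [16, 69, 210], [17, 53, 226], [18, 53, 226], [17, 51, 227], [18, 51, 228], [19, 52, 227], [19, 48, 227]]
```

The line is about 3.7 mm short of the edge, and square to within about 0.2°. One small final push is needed.

Request:
apply_moves([
  {"travel": [0, 0, 0.04], "turn": [0, 0, 0], "gripper": 70},
  {"travel": [0, 0, 0.04], "turn": [0, 0, 0], "gripper": 70},
  {"travel": [0, 0, 0.04], "turn": [0, 0, 0], "gripper": 70},
  {"travel": [0, 0, 0.03], "turn": [0, 0, 0], "gripper": 70},
  {"travel": [0, 0, 0.004], "turn": [0, 0, 0], "gripper": 70},
  {"travel": [0, 0, 0.004], "turn": [0, 0, 0], "gripper": 70},
  {"travel": [0.012, 0, 0], "turn": [0, 0, 0], "gripper": 70},
  {"travel": [0.012, 0, 0], "turn": [0, 0, 0], "gripper": 70},
  {"travel": [0, 0, 0], "turn": [0, 0, 0], "gripper": 70},
  {"travel": [0, 0, 0], "turn": [0, 0, 0], "gripper": 70},
])

```text
clock: 13.35
ee_pos: [0.5118, 0.0218, 0.0071]
ee_rot: [3.141, 0.002, -2.956]
force: [0.6, 0.4, -0.1]
gripper_width: 0.0601
gripper_force: 0.0
```

Run:
```python
from h import *
o=telemetry.get_obs(); x=inboard(o['ee_pos'][:2])[0]; print(x,o['ee_pos'][2],'to go',x[0]+.0481)
m=cams.camera_model('wrist'); h=cv2.cvtColor(cams.capture('wrist'),cv2.COLOR_BGR2GRAY)
for c in (200,330,450):
    s=220+np.where(h[220:300,c]<60)[0]; b=s[np.r_[np.diff(s)==1,True]]; k=np.argmax(np.diff(s)>1) if (np.diff(s)>1).any() else -1
    print(c,s[k],inboard(ray(m,[[c,s[k]+.5]],.038)[:,:2]))
```

```text
[-0.03736472  0.08752294] 0.0070650093958437715 to go 0.010735280804158372
200 282 [[-0.05602359  0.04624328]]
330 282 [[-0.05603592  0.0892986 ]]
450 282 [[-0.05604731  0.12905154]]
```

Request:
apply_moves([
  {"travel": [0.004, 0, 0], "turn": [0, 0, 0], "gripper": 70},
  {"travel": [0.003, 0, 0], "turn": [0, 0, 0], "gripper": 70},
  {"travel": [0.0015, 0, 0], "turn": [0, 0, 0], "gripper": 70},
  {"travel": [0.0012, 0, 0], "turn": [0, 0, 0], "gripper": 70},
  {"travel": [0.001, 0, 0], "turn": [0, 0, 0], "gripper": 70},
  {"travel": [0, 0, 0], "turn": [0, 0, 0], "gripper": 70},
  {"travel": [0, 0, 0], "turn": [0, 0, 0], "gripper": 70},
  {"travel": [-0.01, 0, 0], "turn": [0, 0, 0], "gripper": 70},
  {"travel": [-0.02, 0, 0], "turn": [0, 0, 0], "gripper": 70},
])

```text
clock: 14.3
ee_pos: [0.5299, 0.025, 0.0058]
ee_rot: [3.141, -0.002, -2.957]
force: [0.7, -0.0, 0.4]
gripper_width: 0.0598
gripper_force: 0.0
```

Request:
apply_moves([
  {"travel": [0, 0, -0.04], "turn": [0, 0, 0], "gripper": 70},
  {"travel": [0, 0, -0.04], "turn": [0, 0, 0], "gripper": 70},
  {"travel": [0, 0, -0.04], "turn": [0, 0, 0], "gripper": 70},
  {"travel": [0, 0, -0.05], "turn": [0, 0, 0], "gripper": 70},
  {"travel": [0, 0, -0.05], "turn": [0, 0, 0], "gripper": 70},
  {"travel": [0, 0, 0], "turn": [0, 0, 0], "gripper": 70},
  {"travel": [0, 0, 0], "turn": [0, 0, 0], "gripper": 70},
])

```text
clock: 15.0
ee_pos: [0.5313, 0.0254, 0.227]
ee_rot: [3.141, 0.002, -2.956]
force: [0.8, 0.5, -0.2]
gripper_width: 0.0599
gripper_force: 0.0
```

Run:
```python
from h import *
m=cams.camera_model('wrist'); im=cams.capture('wrist'); cv2.imwrite('pics/w9.png',im); h=cv2.cvtColor(im,cv2.COLOR_BGR2HSV)
# board near edge: rough row where saturation drops; line: bright run between dark rows
L=[];F=[];E=[]
for c in range(270,381,10):
    d=np.where(h[:300,c,2]<80)[0]; e=d.max(); F.append((c,e+.5)); i=np.where(np.diff(d)>3)[0]
    k=i[-1]; L.append((c,(d[k]+d[k+1])/2))
for c in range(60,220,10): E.append((c,np.where(h[:150,c,1]<95)[0].min()-.5))
def fit(P,z):
    W=inboard(ray(m,P,z)[:,:2]); k=np.polyfit(W[:,1],W[:,0],1); return np.round([np.degrees(np.arctan(k[0])),np.polyval(k,.087)],4)
print(L[0],F[0],E[0])
for n,P,z in(('line',L,.038),('far',F,.038),('edge',E,.03)): print(n,fit(P,z))
```

```text
(270, np.float64(40.5)) (270, np.float64(148.5)) (60, np.float64(42.5))
line [-0.0403 -0.1395]
far [ 0.5902 -0.06  ]
edge [ 0.2612 -0.1379]
```

View pics/w9.png

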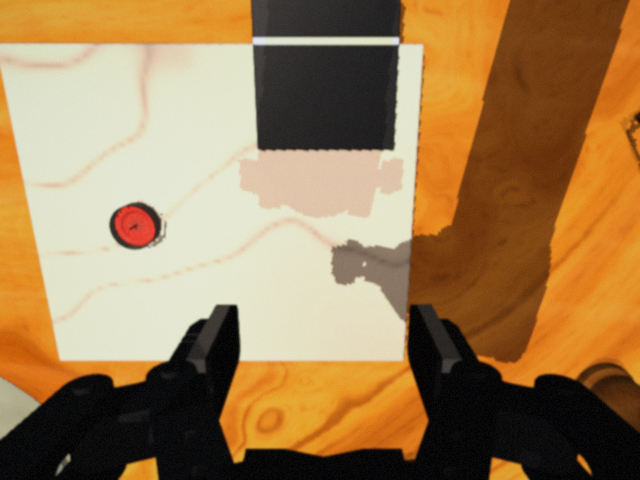

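The line at row 40 now lies on the board's near edge at row 42, at −139.5 mm against −138 to −140 mm. It is square, the candle hasn't been touched, and the gripper is well clear above. I'll hand it in.

```bash
python3 -c "
from rig import job
print(job.job_done())"
```

```text
the job is handed in; nothing more can be done
None
```

I slid the slate until its white line sat over the board's near edge, within about 1–2 mm and square to under 1° by the wrist camera. The gripper is clear above it, the candle wasn't touched, and the job is handed in at about 15 s.

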